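# Put the dough cutter away in the hole of its size

## Task

Put the dough cutter that stands on the cork trivet away, upright, in the wooden block, in the hole that matches its foot, and push it fully home so that its collar sits on the white plate. Go gently: find the hole by feel, as its plate may stand anywhere along its channel, and never press on the block harder than about 30 N. Leave the two cutters on the bamboo board, the mug and the jars where they are.

Things in the scene. Friction and masses are not known exactly. Their poses are not given: they have to be found in the camera images.
- block: wooden storage block, fixed, 132 (its x) by 286 mm (its y), 64 mm tall; origin: centre of its underside. Five channels along its x, 56 mm apart; in each a white plate, 88 mm long, 14 mm thick, flush with the block's top, with a round hole in its middle. From +y to -y the holes take feet of 16, 22, 28, 34, 40 mm (each hole 2 mm wider than its foot). Under each hole is a stiff rubber pad
- slot_16 (a point): middle of the first channel, at the block's top, axes as the block's. The 16 mm hole is at its y but anywhere within 14 mm of it along x (not measured); its plate stays put under less than 10 N sideways. The pad, 16 to 20 mm down, yields at about 5 N and stays where pushed: a cutter just let in stands proud, and must be pushed 34 mm deep, till its collar stops on the plate
- slot_22 (a point): middle of the second channel, at the block's top, axes as the block's. The 22 mm hole is at its y but anywhere within 14 mm of it along x (not measured); its plate stays put under less than 10 N sideways. The pad, 16 to 20 mm down, yields at about 5 N and stays where pushed: a cutter just let in stands proud, and must be pushed 34 mm deep, till its collar stops on the plate
- slot_28 (a point): middle of the third channel, at the block's top, axes as the block's. The 28 mm hole is at its y but anywhere within 14 mm of it along x (not measured); its plate stays put under less than 10 N sideways. The pad, 16 to 20 mm down, yields at about 5 N and stays where pushed: a cutter just let in stands proud, and must be pushed 34 mm deep, till its collar stops on the plate
- slot_34 (a point): middle of the fourth channel, at the block's top, axes as the block's. The 34 mm hole is at its y but anywhere within 14 mm of it along x (not measured); its plate stays put under less than 10 N sideways. The pad, 16 to 20 mm down, yields at about 5 N and stays where pushed: a cutter just let in stands proud, and must be pushed 34 mm deep, till its collar stops on the plate
- slot_40 (a point): middle of the fifth channel, at the block's top, axes as the block's. The 40 mm hole is at its y but anywhere within 14 mm of it along x (not measured); its plate stays put under less than 10 N sideways. The pad, 16 to 20 mm down, yields at about 5 N and stays where pushed: a cutter just let in stands proud, and must be pushed 34 mm deep, till its collar stops on the plate
- cutter_22: dough cutter, 0.1 kg, 106 mm tall, origin at the centre of its underside, z up its axis: round steel foot of 22 mm diameter and 34 mm length with a 2 mm bevel at its lower rim, then a white collar of 32 mm diameter and 5 mm thickness, then a dark wooden handle of 26 mm diameter from 39 to 99 mm height (grip it there), a red button 7 mm high on top
- cutter_28: dough cutter, 0.1 kg, 106 mm tall, origin at the centre of its underside, z up its axis: round steel foot of 28 mm diameter and 34 mm length with a 2 mm bevel at its lower rim, then a white collar of 38 mm diameter and 5 mm thickness, then a dark wooden handle of 26 mm diameter from 39 to 99 mm height (grip it there), a red button 7 mm high on top
- cutter_34: dough cutter, 0.1 kg, 106 mm tall, origin at the centre of its underside, z up its axis: round steel foot of 34 mm diameter and 34 mm length with a 2 mm bevel at its lower rim, then a white collar of 44 mm diameter and 5 mm thickness, then a dark wooden handle of 26 mm diameter from 39 to 99 mm height (grip it there), a red button 7 mm high on top
- trivet: round cork trivet, 209 mm across, 14 mm thick, lying fixed on the table; origin at the centre of its underside. The cutter to put away stands on it; the two others stand on a bamboo board behind it
- mug: white mug, 94 mm tall, a bystander; origin at its underside
- honey: honey jar with a grey lid, 71 mm across, 110 mm tall, a bystander; origin at its underside
- jam: red jam jar with a white lid, 72 mm across, 102 mm tall, a bystander; origin at its underside

How it is judged:
By the outcome, as a careful person would: the job done as asked, in the order asked, and still so for the second after the job is handed in, with the robot touching nothing.
It also fails if it takes over 67 s, if anything falls off the work surface, if the arm or the gripper's body presses on something with over 40 N, if the wrist force passes 120 N, or if a joint passes its speed limit or range.

## Robot

A 6-joint arm with a two-finger parallel gripper is mounted at the origin on a cart in front of the work surface, level with it; the furniture and walls round the work are solid. World frame = base frame: x ahead of the robot, y to its left, z up, the work surface at z = 0. Lengths are in mm, angles in degrees, forces in N, time in s.
With the tool pointing down it reaches from about 350 to 850 mm from the base axis. Payload 8.1 kg.
Tool frame: the origin (TCP) lies between the finger pads; the fingertips stand 22 mm ahead of it and the grasp point (between the pads) lies 3 mm ahead of it; z points along the fingers, y is the direction in which the jaws open and shut (so a half turn about z gives the same grasp; the last joint's range is limited). The gripper opens to 85 mm and grips with 20 to 120 N. Pads are 22 mm wide; open, the fingers measure 114 mm over their backs; the gripper's body (76 mm by 85 mm) begins 54 mm behind the grasp point. The pads swing forward as they close: fully open they stand 13 mm farther back than shut.
Start: joints at [68.446, 7.471, 85.268, -0, 87.261, -4.893], TCP at [172.009, 574.82, 253.292] pointing down, gripper open.
Joint ranges: [-169.43, 169.43], [-51.17, 129.36], [1.28, 143.12], [-76.62, 256.62], [0, 156.53], [-152.29, 152.29]. Speed limits (degrees/s): [136.94, 136.94, 159.86, 180, 180, 180].

## Interface

Orientations are given as [roll, pitch, yaw] about the fixed x, y, z axes, in that order (R = Rz(yaw) Ry(pitch) Rx(roll)).
In Python, from bench import r gives the robot as it stands.
- The arm moves only by the tool drive_tool, never from a script. Its argument "moves" is a list of rows, each a list of 2 entries, a list of its own where there are three numbers: the shift along the world's x, y, z in mm, then the turn about the world's z in degrees. A call has exactly 8 rows; each row is the pose to reach, as a shift and turn from the pose commanded when the call began; what a row does not reach only later rows make up. A row lasts 1/12 s, in which the tool goes at most 41.7 mm and 7.16 degrees, less where a joint would pass 70% of its speed; a pose out of reach is approached as far as the arm can. A call with a gripper value outside its range is refused whole. "fingers" is the finger opening in mm, from 0 to 85.4, set as the call begins (left out, the last holds). The fingers move at their own pace and stop on an object; "squeeze" is the grip in N (left out, the last holds). Time passes only in rows, so rows that repeat a pose let the fingers close, or fill a call up. It gives the time, the measured TCP pose, the force and the opening at its end, in the units of the state.
- r.sense(): the state, without advancing time (a new reading comes with each control period).
- r.snapshot(name): name is "side" or "top"; returns a dict with "pixels" (400x640x3 uint8, red, green, blue), "camera_matrix" (3x3 intrinsics, pixels), "xyz" and "orientation" of the camera in the world. Camera axes: x right, y down, z forward; pixel columns grow to the right and rows downward; lengths in mm; the calibration is good to about 2 mm. A picture is of the moment at which its call begins. There is no depth.
- r.hand_in(): hands the job in, once; it reports no verdict.
The state is a dict: "time": time; "joint_pos": joint angles; "qd": joint speeds; "joint_efforts": joint torques, N m; "tool_pos": TCP position; "tcp_rot": TCP orientation; "ft_force": force on the tool from outside, world axes, zero at the start; "wrist_torque": the same for the moment, N m; "finger_gap": finger opening in mm.
Only numpy, scipy, OpenCV 4.12 (cv2) and the standard library are available. Lean on these libraries where they do the work, as an engineer would, in place of code of your own. Each camera call takes 0.05 s, during which the arm holds its last target.

## Working session

There is one attempt and no reset: what is moved stays moved. The work goes in short steps, Python scripts to look and compute and a tool call to move; the robot and the scene stay as the last step left them, time stands still between calls to the robot, and variables do not carry over. Pictures are saved under pics/ and viewed, and the job is handed in when it is done.

Besides the shell and the picture viewer there is one more tool, called after "Emit:" as name(argument=value, ...) on one line, values as JSON. drive_tool: Moves the arm, as the interface text tells. Its arguments: {"type":"object","properties":{"moves":{"type":"array","items":{"type":"array"}},"fingers":{"type":"number"},"squeeze":{"type":"number"}},"required":["moves"]}

```bash
mkdir -p pics; ls
python3 - <<'E'
from bench import r
import cv2
for n in("side","top"):
    s=r.snapshot(n); cv2.imwrite(f"pics/{n}0.png",s["pixels"][:,:,::-1]); print(n,s["camera_matrix"],s["xyz"],s["orientation"])
print(r.sense())
E
```

```text
pics
side [[373.23615188   0.         317.28151224]
 [  0.         373.23615188 203.28581221]
 [  0.           0.           1.        ]] [ 258.6142682  -906.56897568  660.12343763] [-122.1254627     0.88767365  -20.60392383]
top [[507.99835769   0.         313.91177457]
 [  0.         507.99835769 192.92231134]
 [  0.           0.           1.        ]] [-169.35312499 -193.63181748 1281.57787665] [-147.41970377   -0.53680104  -75.89629665]
{'time': 0.1, 'joint_pos': array([ 6.84456273e+01,  7.51132584e+00,  8.53238098e+01, -1.24014026e-03,
        8.72595747e+01, -4.89455117e+00]), 'qd': array([ 0.10387278, -0.07146447, -0.20559407, -0.06799376, -0.04468753,
       -0.04309731]), 'joint_efforts': array([ 3.03707369e-03, -5.70948172e+01, -5.01947808e+01,  1.75311456e-06,
        8.00840382e-03, -8.37697894e-05]), 'tool_pos': array([171.84736407, 574.39231854, 252.33621967]), 'tcp_rot': array([-1.79905529e+02, -6.84678788e-03,  1.63340233e+02]), 'ft_force': array([ 0.73474258, -0.3847326 , -0.86400402]), 'wrist_torque': array([ 0.01905824,  0.00548037, -0.00077814]), 'finger_gap': 85.56793257918808}
```

View pics/side0.png

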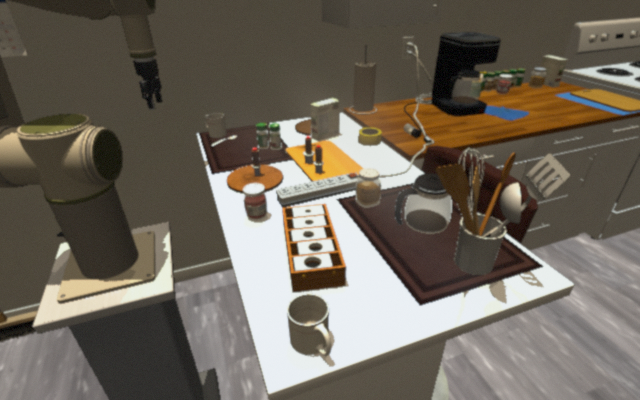

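View pics/top0.png

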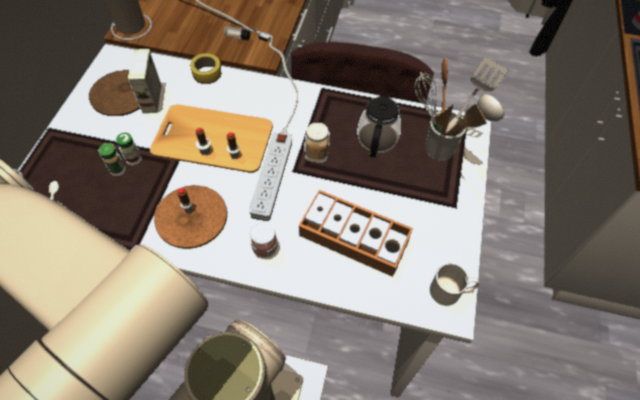

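The side view shows the trivet cutter near (256,160), the two board cutters at (308,150) and (318,160), and the block around (315,245). In the top view the trivet cutter is at (185,200) and the block runs from (318,210) to (392,245). I'll zoom in on these.

Run:
```python
import cv2
t=cv2.imread("pics/top0.png"); s=cv2.imread("pics/side0.png")
def c(im,x0,y0,x1,y1,k,n): cv2.imwrite(n,cv2.resize(im[y0:y1,x0:x1],None,fx=k,fy=k,interpolation=cv2.INTER_CUBIC))
c(t,295,185,415,275,6,"pics/tb.png")
c(t,145,120,285,260,4,"pics/tc.png")
c(s,220,130,350,200,6,"pics/sc.png")
c(s,275,195,355,295,6,"pics/sb.png")
```

```text
(no output)
```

View pics/tb.png

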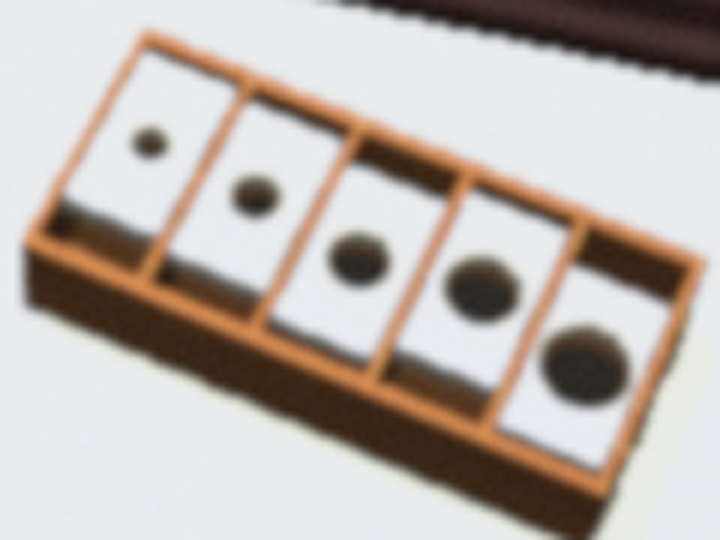

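View pics/tc.png

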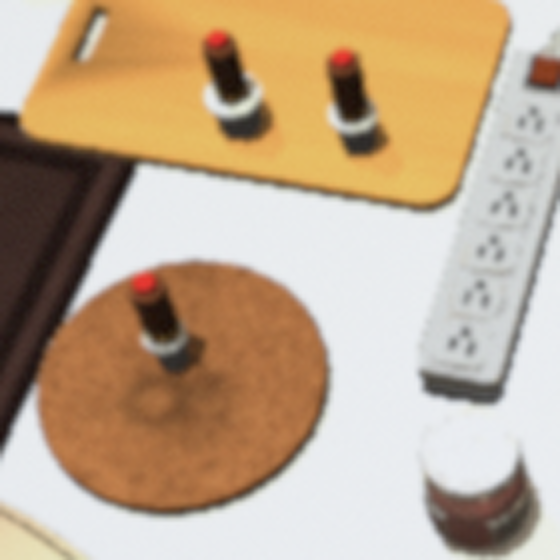

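View pics/sc.png

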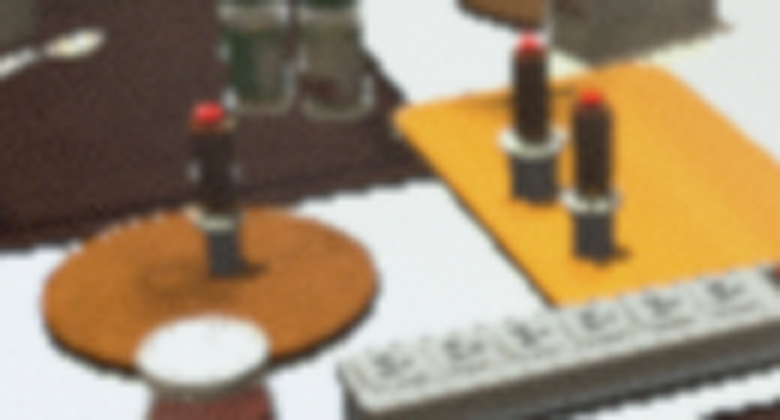

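View pics/sb.png

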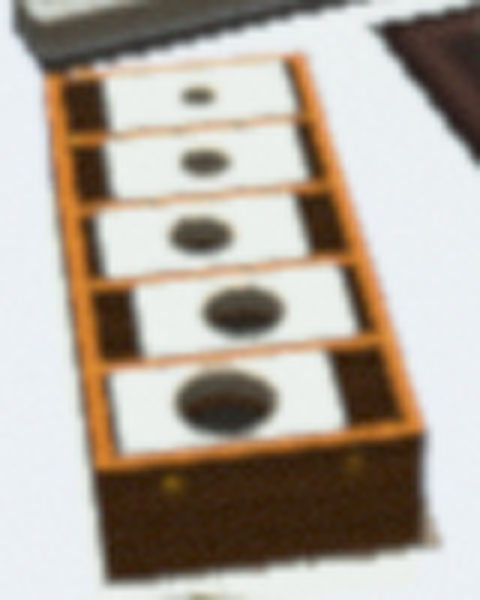

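```bash
cat > h.py <<'E'
import numpy as np
from scipy.spatial.transform import Rotation as R
from scipy.optimize import least_squares
K={'t':(507.998,313.912,192.922),'s':(373.236,317.282,203.286)}
P={'t':np.array([-169.353,-193.632,1281.578]),'s':np.array([258.614,-906.569,660.123])}
O={'t':R.from_euler('xyz',[-147.4197,-.5368,-75.8963],degrees=True).as_matrix(),'s':R.from_euler('xyz',[-122.1255,.88767,-20.6039],degrees=True).as_matrix()}
def proj(c,p):
    q=(np.atleast_2d(p)-P[c])@O[c]; f,a,b=K[c]
    return np.c_[f*q[:,0]/q[:,2]+a,f*q[:,1]/q[:,2]+b]
def back(c,uv,z):
    f,a,b=K[c]; d=O[c]@np.array([(uv[0]-a)/f,(uv[1]-b)/f,1]); return P[c]+d*(z-P[c][2])/d[2]
def cr(x,y,x0,y0,k): return np.array([(x+.5)/k-.5+x0,(y+.5)/k-.5+y0])
E
python3 - <<'E'
from h import *
import cv2
np.set_printoptions(precision=1,suppress=True)
im={'t':cv2.imread("pics/top0.png"),'s':cv2.imread("pics/side0.png")}
T=[(148,33),(703,262),(605,492),(27,240)]; S=[(303,55),(422,430),(97,468),(47,75)]
tp=[cr(*p,295,185,6) for p in T]; sp=[cr(*p,275,195,6) for p in S]
for a,b in zip(tp,sp): print(back('t',a,64),back('s',b,64))
C=np.array([[66,143,64],[66,-143,64],[-66,-143,64],[-66,143,64]])
def pts(q,c):
    a=q[2]; M=np.array([[np.cos(a),-np.sin(a),0],[np.sin(a),np.cos(a),0],[0,0,1]]); return np.atleast_2d(c)@M.T+[q[0],q[1],0]
for use in('t','s','ts'):
    f=lambda q:np.concatenate([(proj('t',pts(q,C))-tp).ravel()*('t' in use),(proj('s',pts(q,C))-sp).ravel()*('s' in use)])
    o=least_squares(f,[560,-150,0]); print(use,o.x[:2],np.degrees(o.x[2]),o.fun)
    print(' slot22',pts(o.x,[0,56,64]))
q=o.x
for n,z in(('hole22',64),):
    for c,uv in(('t',cr(255,196,295,185,6)),('s',cr(205,161,275,195,6))):
        p=back(c,uv,64); a=q[2]; d=p[:2]-q[:2]; print(n,c,p,'local',d[0]*np.cos(a)+d[1]*np.sin(a),-d[0]*np.sin(a)+d[1]*np.cos(a))
# button
for c,(x0,y0,x1,y1) in(('t',(170,180,200,215)),('s',(245,140,265,165))):
    b=im[c][y0:y1,x0:x1].astype(int); m=(b[:,:,2]>120)&(b[:,:,1]<70)&(b[:,:,0]<70)
    ys,xs=np.nonzero(m); uv=np.array([xs.mean()+x0,ys.mean()+y0]); print(c,m.sum(),uv,back(c,uv,118))
for n,z,t,s in(('collar',50.5,(163,337),(215,217)),('foot',14,(176,364),(225,272))):
    print(n,back('t',cr(*t,145,120,4),z),back('s',cr(*s,220,130,6),z))
# jars etc approx
print('trivet',back('t',cr(183,385,145,120,4),14),'jam lid',back('t',cr(472,450,145,120,4),102),back('s',cr(203,350,220,130,6),102))
print('board cutters',back('t',cr(217,40,145,120,4),118),back('t',cr(343,58,145,120,4),118))
E
```

```text
[601.2 -27.5  64. ] [604.9 -25.8  64. ]
[ 543.7 -301.6   64. ] [ 546.2 -301.    64. ]
[ 420.  -276.5   64. ] [ 420.5 -274.7   64. ]
[478.3  -0.9  64. ] [480.8   4.4  64. ]
t [ 511.3 -151.4] -11.912082609293694 [-0.5 -1.4  1.4 -0.6  0.3  1.1 -1.3  0.4  0.  -0.   0.   0.  -0.   0.
 -0.   0. ]
 slot22 [[522.9 -96.6  64. ]]
s [ 513.4 -148.5] -12.158876903006382 [-0.  -0.   0.  -0.  -0.   0.  -0.  -0.   0.6 -0.7  0.8  0.1 -0.7  0.1
 -0.7 -0. ]
 slot22 [[525.2 -93.8  64. ]]
ts [ 512.2 -150.6] -12.033988309656248 [-0.6 -1.8  1.1 -0.8 -0.1  0.8 -1.5 -0.1  0.4 -0.3  0.9  0.8 -0.8  0.8
 -0.9  0.4]
 slot22 [[523.9 -95.8  64. ]]
hole22 t [526.7 -96.5  64. ] local 2.8892535119521625 55.91248193640608
hole22 s [528.5 -94.7  64. ] local 4.288618750476628 58.04868205139104
t 23 [181.1 190.8] [471.  328.1 118. ]
s 10 [253.9 149.2] [472.4 329.9 118. ]
collar [470.1 330.1  50.5] [471.8 334.   50.5]
foot [470. 328.  14.] [473.4 330.3  14. ]
trivet [454.9 316.6  14. ] jam lid [412.5  79.9 102. ] [414.9  82.9 102. ]
board cutters [684.5 359.1 118. ] [691.7 263.8 118. ]
```

The trivet cutter's collar is only slightly wider than its handle and its foot is narrower, so it is cutter_22. It stands at about (471, 329). The matching hole is second from +y, at about (527.5, -95.7), and the block yaw is about -12°. I'll approach with the jaws along the block's x.

Emit:
drive_tool(moves=[[[30,-25,0],-7],[[60,-50,0],-14],[[90,-75,0],-21],[[120,-100,0],-28],[[150,-125,0],-35],[[180,-150,0],-42],[[210,-175,0],-49],[[240,-200,0],-56]], fingers=60, squeeze=60)

```text
time: 0.77
tool_pos: [413.0, 373.2, 252.9]
tcp_rot: [-180.0, 0.0, 107.0]
ft_force: [0.1, 1.2, 0.3]
finger_gap: 60.1
```

Emit:
drive_tool(moves=[[[30,-23,-10],-7],[[59.3,-45.8,-30],-14],[[59.3,-45.8,-50],-21],[[59.3,-45.8,-70],-28],[[59.3,-45.8,-83],-29.3],[[59.3,-45.8,-83],-29.3],[[59.3,-45.8,-83],-29.3],[[59.3,-45.8,-83],-29.3]])

```text
time: 1.43
tool_pos: [471.5, 329.8, 171.6]
tcp_rot: [179.9, -0.1, 78.3]
ft_force: [0.4, 0.2, 0.3]
finger_gap: 59.9
```

Run:
```python
from bench import r
import cv2
s=r.sense(); print(s["time"],s["tool_pos"],s["tcp_rot"],s["ft_force"],s["finger_gap"],s["joint_pos"])
ims=[]
for n,(x0,y0,x1,y1) in(("side",(210,90,350,200)),("top",(140,110,280,220))):
    p=r.snapshot(n)["pixels"][:,:,::-1]; ims.append(cv2.resize(p[y0:y1,x0:x1],None,fx=3.5,fy=3.5,interpolation=cv2.INTER_CUBIC)[:,:395])
cv2.imwrite("pics/a1.png",cv2.hconcat(ims))
```

```text
1.4333 [471.50584426 329.75263154 171.56973856] [ 1.79935818e+02 -5.71643804e-02  7.82606447e+01] [0.40312237 0.23100746 0.30798924] 59.88123800259404 [2.98620906e+01 6.60671194e+00 9.48593453e+01 1.35668328e-04
 7.84479944e+01 4.16014508e+01]
```

View pics/a1.png

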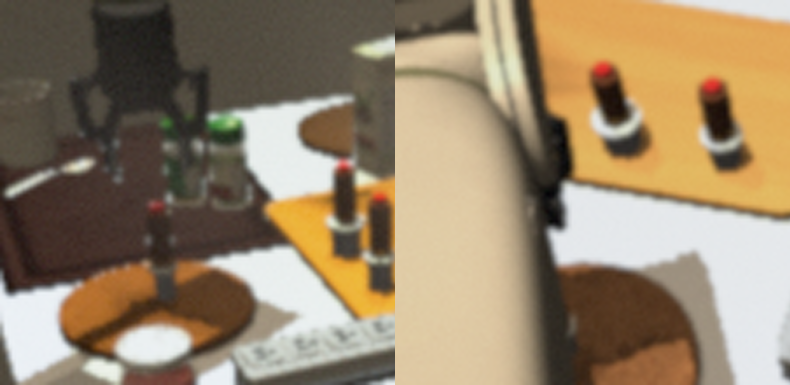

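The gripper is centred over the cutter: the finger midpoint is about (148,160) in the crop and the button about (157,207), which agrees once the lean of the verticals is counted. I'll descend and grip.

Emit:
drive_tool(moves=[[[0,0,-20],0],[[0,0,-40],0],[[0,0,-60],0],[[0,0,-75],0],[[0,0,-81],0],[[0,0,-81],0],[[0,0,-81],0],[[0,0,-81],0]])

```text
time: 2.2
tool_pos: [472.3, 329.7, 91.2]
tcp_rot: [179.9, -0.1, 78.1]
ft_force: [-0.7, -0.0, 0.2]
finger_gap: 60.0
```

Emit:
drive_tool(moves=[[[0,0,0],0],[[0,0,0],0],[[0,0,0],0],[[0,0,0],0],[[0,0,0],0],[[0,0,0],0],[[0,0,0],0],[[0,0,0],0]], fingers=15, squeeze=60)

```text
time: 2.87
tool_pos: [472.0, 329.4, 90.4]
tcp_rot: [179.9, -0.1, 78.0]
ft_force: [-0.9, 0.2, 6.5]
finger_gap: 24.6
```

Run:
```python
from bench import r
import cv2
s=r.sense(); print(s["time"],s["tool_pos"],s["tcp_rot"],s["ft_force"],s["finger_gap"],s["wrist_torque"])
p=r.snapshot("side")["pixels"][:,:,::-1]
cv2.imwrite("pics/a2.png",cv2.resize(p[100:200,210:310],None,fx=5,fy=5,interpolation=cv2.INTER_CUBIC))
```

```text
2.8667 [472.00548117 329.39938922  90.40751595] [ 1.79923517e+02 -6.93741490e-02  7.80398211e+01] [-0.91091762  0.24051761  6.51559784] 24.63162351022417 [-0.09700817  0.0752076   0.05036768]
```

View pics/a2.png

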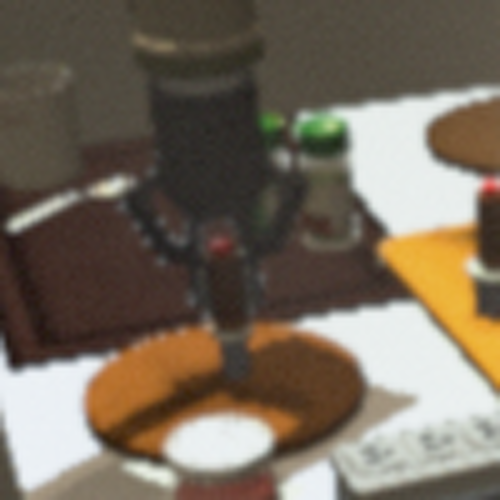

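Emit:
drive_tool(moves=[[[0,0,10],0],[[0,0,30],0],[[0,0,60],0],[[0,0,95],0],[[0,0,130],0],[[2,-15,145],0],[[6,-45,145],0],[[11,-82,145],0]])

```text
time: 3.58
tool_pos: [482.7, 247.9, 236.8]
tcp_rot: [179.8, -0.1, 78.2]
ft_force: [1.0, -1.3, -1.5]
finger_gap: 24.2
```

Emit:
drive_tool(moves=[[[5,-40,0],0],[[10,-80,0],0],[[15,-120,0],0],[[20,-160,0],0],[[26,-200,0],0],[[31,-240,0],0],[[36,-275,0],0],[[40,-305,0],0]])

```text
time: 4.25
tool_pos: [521.9, -60.6, 234.7]
tcp_rot: [180.0, 0.0, 78.0]
ft_force: [0.4, 0.5, -0.5]
finger_gap: 24.7
```

Emit:
drive_tool(moves=[[[3,-20,-5],0],[[5,-35,-20],0],[[5,-37.7,-45],0],[[5,-37.7,-65],0],[[5,-37.7,-70],0],[[5,-37.7,-70],0],[[5,-37.7,-70],0],[[5,-37.7,-70],0]])

```text
time: 4.92
tool_pos: [528.3, -95.6, 166.2]
tcp_rot: [179.9, 0.0, 78.1]
ft_force: [-0.2, -0.9, -0.3]
finger_gap: 24.6
```

Run:
```python
from bench import r
import cv2
s=r.sense(); print(s["time"],s["tool_pos"],s["tcp_rot"],s["ft_force"],s["finger_gap"],s["wrist_torque"])
ims=[]
for n,(x0,y0,x1,y1) in(("side",(270,150,360,290)),("top",(290,150,420,280))):
    p=r.snapshot(n)["pixels"][:,:,::-1]; cv2.imwrite(f"pics/{n}3raw.png",p); cv2.imwrite(f"pics/{n}3.png",cv2.resize(p[y0:y1,x0:x1],None,fx=4,fy=4,interpolation=cv2.INTER_CUBIC))
```

```text
4.9167 [528.25609603 -95.63164857 166.17859212] [1.79861017e+02 7.99282056e-03 7.80699324e+01] [-0.18733456 -0.85380941 -0.2806268 ] 24.613359306485183 [-0.0059547  -0.03406442  0.01806427]
```

View pics/side3.png

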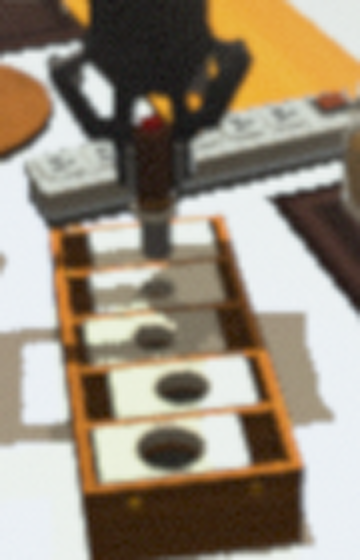

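View pics/top3.png

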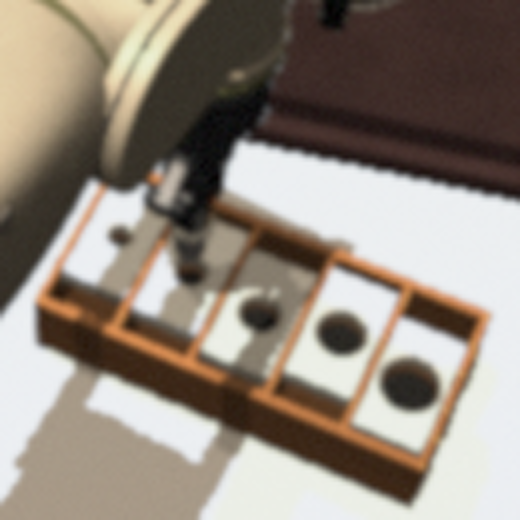

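In the side crop the foot bottom is at about (156,262) and the hole at (159,288). In the top crop they are about (191,262) and (190,272). Next I'll compare them in metric.

Run:
```python
import cv2
for n,b in(("side",(295,195,325,235)),("top",(320,195,355,225))):
    p=cv2.imread(f"pics/{n}3raw.png"); x0,y0,x1,y1=b
    cv2.imwrite(f"pics/{n}3z.png",cv2.resize(p[y0:y1,x0:x1],None,fx=15,fy=15,interpolation=cv2.INTER_CUBIC))
```

```text
(no output)
```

View pics/side3z.png

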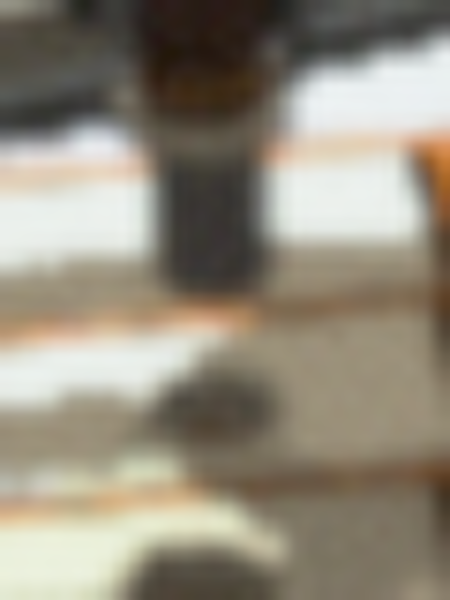

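View pics/top3z.png

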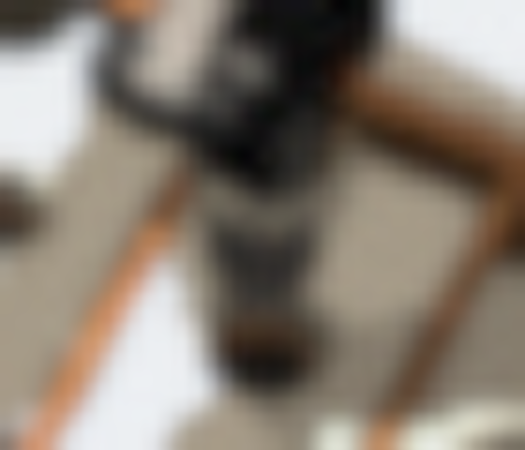

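Run:
```python
from h import *
np.set_printoptions(precision=2,suppress=True)
print('side foot',back('s',cr(214,276,295,195,15),89.8),'hole',back('s',cr(213,408,295,195,15),64))
print('top foot',back('t',cr(262,300,320,195,15),89.8),'hole',back('t',cr(265,345,320,195,15),64))
# predicted images
th=np.linspace(0,2*np.pi,40)
def ring(x,y,z,rad): return np.c_[x+rad*np.cos(th),y+rad*np.sin(th),0*th+z]
for c,x0,y0 in(('s',295,195),('t',320,195)):
    for nm,g in(('foot',ring(528.3,-95.6,89.8,11)),('hole',ring(527.5,-95.7,64,12))):
        u=(proj(c,g)-[x0,y0]+.5)*15-.5; print(c,nm,u.min(0),u.max(0))
```

```text
side foot [530.65 -91.3   89.8 ] hole [527.99 -96.12  64.  ]
top foot [520.2  -96.45  89.8 ] hole [525.93 -96.99  64.  ]
s foot [149.95 257.71] [269.72 324.35]
s hole [145.36 370.74] [274.33 444.77]
t foot [206.59 209.59] [327.74 314.12]
t hole [194.9  280.15] [325.06 393.15]
```

Emit:
drive_tool(moves=[[[-0.7,0,-8],0],[[-0.7,0,-16],0],[[-0.7,0,-20],0],[[-0.7,0,-21],0],[[-0.7,0,-22],0],[[-0.7,0,-23],0],[[-0.7,0,-23],0],[[-0.7,0,-23],0]])

```text
time: 5.68
tool_pos: [526.7, -95.7, 141.5]
tcp_rot: [180.0, 0.0, 78.0]
ft_force: [-0.5, -0.4, -1.0]
finger_gap: 24.5
```

Emit:
drive_tool(moves=[[[0,0,-0.5],0],[[0,0,-1],0],[[0,0,-1.5],0],[[0,0,-2],0],[[0,0,-2],0],[[0,0,-2],0],[[0,0,-2],0],[[0,0,-2],0]])

```text
time: 6.35
tool_pos: [526.7, -95.7, 139.4]
tcp_rot: [180.0, 0.0, 78.0]
ft_force: [0.3, -1.6, -0.4]
finger_gap: 24.9
```

Emit:
drive_tool(moves=[[[0,0,-0.5],0],[[0,0,-1],0],[[0,0,-1.5],0],[[0,0,-2],0],[[0,0,-2],0],[[0,0,-2],0],[[0,0,-2],0],[[0,0,-2],0]])

```text
time: 7.02
tool_pos: [527.1, -96.2, 138.2]
tcp_rot: [179.9, 0.0, 78.0]
ft_force: [-1.8, -2.3, 5.7]
finger_gap: 24.7
```

Emit:
drive_tool(moves=[[[0,-0.5,0],0],[[0,-1,0],0],[[0,-1.5,0],0],[[0,-1.5,0],0],[[0,-1.5,0],0],[[0,-1.5,0],0],[[0,-1.5,0],0],[[0,-1.5,0],0]])

```text
time: 7.68
tool_pos: [526.4, -97.1, 137.1]
tcp_rot: [-180.0, -0.0, 78.0]
ft_force: [0.2, 0.2, -1.0]
finger_gap: 25.0
```

Run:
```python
from bench import r
s=r.sense(); print(s["time"],s["tool_pos"],s["ft_force"],s["wrist_torque"])
```

```text
7.6833 [526.4419062  -97.07478674 137.05242304] [ 0.22904157  0.20654669 -1.04941552] [-0.18842002 -0.00210175  0.01385606]
```

The force vanished, so the foot has dropped into the hole. I'll keep going down in small steps.

Emit:
drive_tool(moves=[[[0,0,-0.7],0],[[0,0,-1.4],0],[[0,0,-2.1],0],[[0,0,-2.8],0],[[0,0,-3.4],0],[[0,0,-4],0],[[0,0,-4],0],[[0,0,-4],0]])

```text
time: 8.35
tool_pos: [526.6, -97.2, 133.2]
tcp_rot: [-180.0, 0.0, 78.0]
ft_force: [0.6, 0.1, -1.7]
finger_gap: 24.6
```

Emit:
drive_tool(moves=[[[0,0,-1],0],[[0,0,-2],0],[[0,0,-3],0],[[0,0,-4],0],[[0,0,-5],0],[[0,0,-6],0],[[0,0,-7],0],[[0,0,-7],0]])

```text
time: 9.02
tool_pos: [526.5, -97.2, 126.0]
tcp_rot: [-180.0, 0.0, 78.0]
ft_force: [0.9, -0.6, -1.3]
finger_gap: 24.8
```

Emit:
drive_tool(moves=[[[0,0,-0.7],0],[[0,0,-1.4],0],[[0,0,-2.1],0],[[0,0,-2.8],0],[[0,0,-3.4],0],[[0,0,-4],0],[[0,0,-4],0],[[0,0,-4],0]])

```text
time: 9.68
tool_pos: [526.6, -97.2, 122.2]
tcp_rot: [-180.0, -0.0, 78.0]
ft_force: [1.2, -0.9, -1.7]
finger_gap: 25.0
```

Emit:
drive_tool(moves=[[[0,0,-0.7],0],[[0,0,-1.4],0],[[0,0,-2.1],0],[[0,0,-2.8],0],[[0,0,-3.4],0],[[0,0,-4],0],[[0,0,-4],0],[[0,0,-4],0]])

```text
time: 10.35
tool_pos: [526.7, -97.2, 118.3]
tcp_rot: [180.0, 0.0, 78.0]
ft_force: [-0.5, -0.4, 3.8]
finger_gap: 25.1
```

Emit:
drive_tool(moves=[[[0,0,-0.7],0],[[0,0,-1.4],0],[[0,0,-2.1],0],[[0,0,-2.8],0],[[0,0,-3.4],0],[[0,0,-4],0],[[0,0,-4],0],[[0,0,-4],0]])

```text
time: 11.02
tool_pos: [526.7, -97.2, 114.2]
tcp_rot: [180.0, 0.0, 78.0]
ft_force: [0.3, -1.6, 3.2]
finger_gap: 24.7
```

Emit:
drive_tool(moves=[[[0,0,-0.8],0],[[0,0,-1.6],0],[[0,0,-2.4],0],[[0,0,-3.2],0],[[0,0,-4],0],[[0,0,-5],0],[[0,0,-6],0],[[0,0,-6],0]])

```text
time: 11.68
tool_pos: [526.7, -97.2, 108.1]
tcp_rot: [180.0, 0.0, 78.0]
ft_force: [1.0, -1.4, 3.1]
finger_gap: 25.0
```

Emit:
drive_tool(moves=[[[0,0,-0.4],0],[[0,0,-0.8],0],[[0,0,-1.2],0],[[0,0,-1.6],0],[[0,0,-2],0],[[0,0,-2],0],[[0,0,-2],0],[[0,0,-2],0]])

```text
time: 12.35
tool_pos: [526.7, -97.2, 106.4]
tcp_rot: [180.0, 0.0, 78.0]
ft_force: [-0.0, -2.5, 5.0]
finger_gap: 24.9
```

Run:
```python
from bench import r
import cv2
s=r.sense(); print(s["time"],s["tool_pos"],s["ft_force"],s["wrist_torque"])
p=r.snapshot("side")["pixels"][:,:,::-1]
cv2.imwrite("pics/a4.png",cv2.resize(p[170:250,270:350],None,fx=7,fy=7,interpolation=cv2.INTER_CUBIC))
```

```text
12.35 [526.66818085 -97.23478818 106.3913361 ] [-1.11504943e-03 -2.48868512e+00  4.96707546e+00] [-0.10777143  0.06285474  0.02319913]
```

View pics/a4.png

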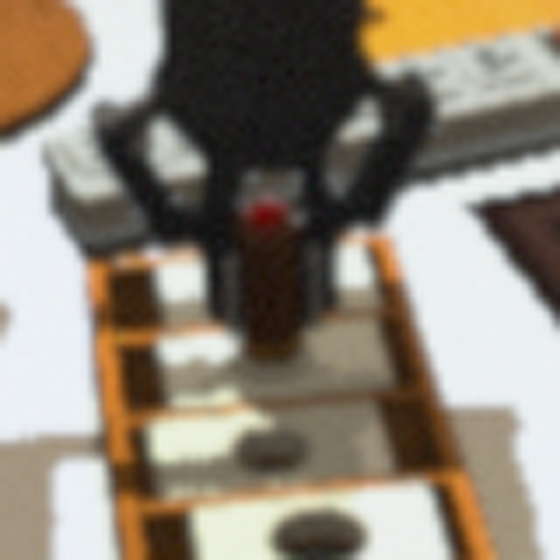

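The cutter is nearly home, with its collar at about (270,360) just over the second plate. I'll press on gently until the force rises.

Emit:
drive_tool(moves=[[[0,0,-0.25],0],[[0,0,-0.5],0],[[0,0,-0.75],0],[[0,0,-1],0],[[0,0,-1],0],[[0,0,-1],0],[[0,0,-1],0],[[0,0,-1],0]])

```text
time: 13.07
tool_pos: [526.8, -97.3, 106.3]
tcp_rot: [180.0, 0.0, 78.0]
ft_force: [-4.4, -0.5, 13.0]
finger_gap: 24.9
```

Emit:
drive_tool(moves=[[[0,0,-0.25],0],[[0,0,-0.5],0],[[0,0,-0.75],0],[[0,0,-1],0],[[0,0,-1],0],[[0,0,-1],0],[[0,0,-1],0],[[0,0,-1],0]])

```text
time: 13.73
tool_pos: [526.9, -97.3, 106.2]
tcp_rot: [180.0, 0.0, 78.0]
ft_force: [-7.4, 1.2, 19.9]
finger_gap: 24.2
```

Motion has stopped at TCP z 106.2, which puts the underside at z about 30, or 34 mm deep. Force is 20 N. I'll ease off, release and retreat upward.

Emit:
drive_tool(moves=[[[0,0,1],0],[[0,0,1],0],[[0,0,1],0],[[0,0,1],0],[[0,0,1],0],[[0,0,1],0],[[0,0,1],0],[[0,0,1],0]])

```text
time: 14.4
tool_pos: [526.8, -97.3, 106.3]
tcp_rot: [180.0, 0.0, 78.0]
ft_force: [-3.5, -0.4, 11.7]
finger_gap: 24.6
```

Emit:
drive_tool(moves=[[[0,0,0],0],[[0,0,0],0],[[0,0,0],0],[[0,0,0],0],[[0,0,0],0],[[0,0,0],0],[[0,0,0],0],[[0,0,0],0]], fingers=60)

```text
time: 15.07
tool_pos: [526.6, -97.1, 105.2]
tcp_rot: [-180.0, -0.0, 78.0]
ft_force: [0.1, 0.5, 0.6]
finger_gap: 60.1
```

Emit:
drive_tool(moves=[[[0,0,10],0],[[0,0,30],0],[[0,0,60],0],[[0,0,90],0],[[0,0,125],0],[[0,0,160],0],[[-10,30,180],0],[[-20,65,180],0]])

```text
time: 15.73
tool_pos: [508.9, -33.5, 292.7]
tcp_rot: [179.4, -0.0, 77.8]
ft_force: [1.8, 1.5, 1.1]
finger_gap: 60.0
```

Emit:
drive_tool(moves=[[[-10,35,0],0],[[-20,70,0],0],[[-30,105,0],0],[[-40,140,0],0],[[-50,175,0],0],[[-60,205,0],0],[[-60,220,0],0],[[-60,220,0],0]])

```text
time: 16.4
tool_pos: [445.8, 190.8, 286.3]
tcp_rot: [180.0, -0.1, 78.3]
ft_force: [0.9, 0.4, -0.7]
finger_gap: 59.9
```

Run:
```python
from bench import r
import cv2
s=r.sense(); print(s["time"],s["tool_pos"],s["ft_force"])
for n,(x0,y0,x1,y1) in(("side",(270,180,360,290)),("top",(290,170,420,280))):
    p=r.snapshot(n)["pixels"][:,:,::-1]; cv2.imwrite(f"pics/{n}5raw.png",p); cv2.imwrite(f"pics/{n}5.png",cv2.resize(p[y0:y1,x0:x1],None,fx=5,fy=5,interpolation=cv2.INTER_CUBIC))
```

```text
16.4 [445.79602451 190.76924278 286.3299259 ] [ 0.86944048  0.36203197 -0.72116568]
```

View pics/side5.png

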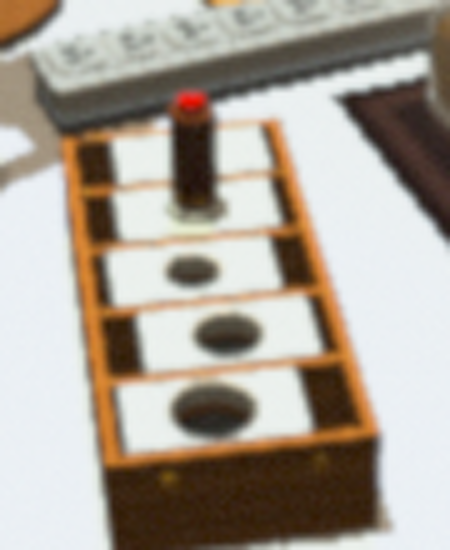

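View pics/top5.png

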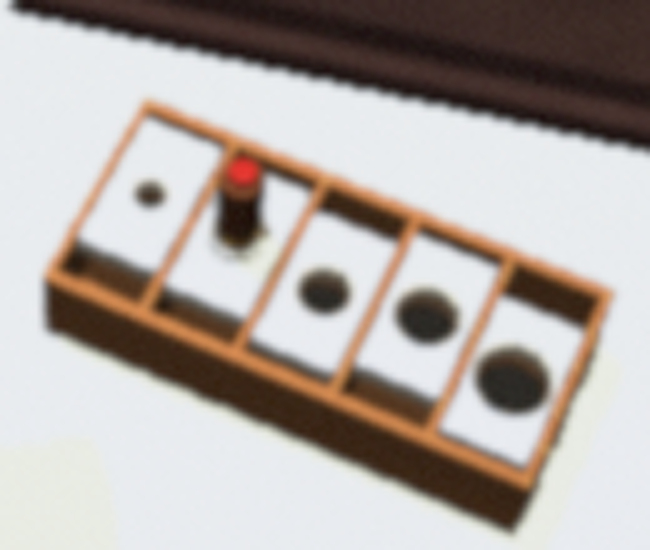

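View pics/side5raw.png

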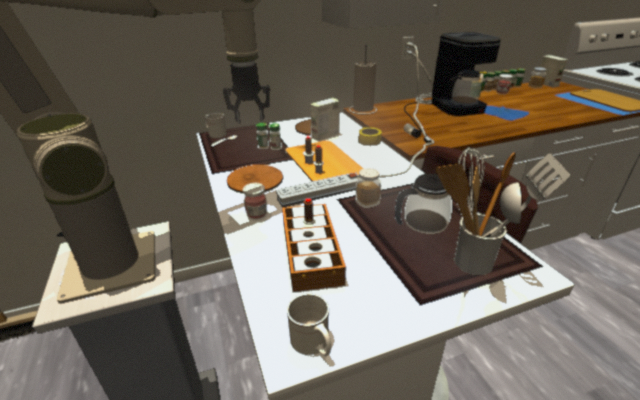

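The cutter stands upright in the second slot with its collar on the plate; the button is at (191,103) in the side crop and (243,172) in the top crop. The jars, the mug and the two other cutters look unmoved. One quick check of the height, then I'll hand in.

Run:
```python
from h import *
b={'s':cr(191,103,270,180,5),'t':cr(243,172,290,170,5)}
o=least_squares(lambda p:np.concatenate([(proj(c,p)-b[c]).ravel() for c in b]),[527,-97,134]); print(o.x,o.fun)
from bench import r
print(r.hand_in())
```

```text
[527.08886361 -96.0436527  134.35107144] [-0.11611623  0.09654192  0.02345269 -0.14687824]
the job is handed in; nothing more can be done
None
```

I put the trivet cutter (the 22 mm one) away upright in its matching hole, second from the block's +y end, and handed the job in at about 16.5 s.

- **Finding the hole:** The foot first touched the rim at about 6 N. A 1.5 mm shift in y let it drop in.
- **Pushing home:** I pushed it down through the pad until it stopped, with the underside at a height of about 30 mm, which is the required 34 mm depth. The highest press I read was about 20 N. I then eased off, released it and backed the arm away.
- **Last checks:** In both pictures the cutter stands upright with its collar on the white plate. The button measures (527, -96, 134) mm. Fully home, its middle should be at a height of about 133 mm.
- **Other things:** The two cutters on the board, the mug and the jars look unmoved. None of my checks failed.
- **One disagreement:** My camera fit of the block's corners was off by up to about 2 pixels, but the contact search made up for it.

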